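# Secure the carving stand's pivot pin with its spring cotter

### The arm

A 6-joint arm with a two-finger parallel gripper is mounted at the origin on the work surface. World frame = base frame: x ahead of the robot, y to its left, z up, the work surface at z = 0. Lengths are in m, angles in rad, forces in N, time in s.
With the tool pointing down it reaches from about 0.25 to 0.775 m from the base axis. Payload 4 kg.
Tool frame: the origin (TCP) lies at the very end of the fingers, on their centre line; the grasp point (between the pads) lies 19 mm behind it; y points along the fingers, z is the direction in which the jaws open and shut, and the axes are right-handed (so a half turn about y gives the same grasp; the last joint's range is limited). The gripper opens to 94 mm and grips with 3 to 60 N. Pads are 16 mm wide; open, the fingers measure 119 mm over their backs; the gripper's body (75 mm by 177 mm) begins 78 mm behind the grasp point.
Start: joints at [1.044, 0.087, 1.371, -0, 1.684, -0.103], TCP at [0.226, 0.501, 0.206] pointing down, gripper open.
Joint ranges: [-3.1, 3.1], [-0.76, 2.03], [0.27, 2.55], [-1.08, 4.22], [0.17, 2.65], [-2.57, 2.57]. Speed limits (rad/s): [2.79, 2.79, 3.14, 3.14, 3.14, 3.14].

### API

Orientations are given as a unit quaternion [w, x, y, z].
In Python, from bench import sensors, camera, manip gives the robot as it stands.
- The arm moves only by the tool carry_out, never from a script. Its argument "deltas" is a list of rows, each an object with "dp": the shift along the tool's x, y, z as a fraction of full scale, a list of three; "twist": the turn about the tool's y as a fraction of full scale; "fingers": the opening, from 0 (shut) to 1 (fully open). In form: [{"dp": [x, y, z], "twist": twist, "fingers": fingers}, ...]. A call has 1 to 8 rows; each row is the pose to reach, as a shift and turn from the pose commanded when the call began, along the tool's axes at that moment, turning the shorter way round; what a row does not reach only later rows make up. Full scale, the value 1, is 600 mm for a shift and 360 degrees for a turn. A row lasts 1/8 s, in which the tool goes at most 62.5 mm and 10.7 degrees, less where a joint would pass 70% of its speed; a pose out of reach is approached as far as the arm can. A call with a number of a shift or a turn outside -1 to 1 is refused whole. A call with a gripper value outside its range is refused whole. The fingers move at their own pace and stop on an object; "force" is the grip in N (left out, the last holds). Time passes only in rows, so rows that repeat a pose let the fingers close. It gives the time, the measured TCP pose, the force and the opening at its end, in the units of the state.
- sensors.state(): the state, without advancing time (a new reading comes with each control period).
- camera(name): name is "scene" or "top" or "wrist"; returns a dict with "image" (384x512x3 uint8, red, green, blue), "intrinsics" (3x3 intrinsics, pixels), "extrinsics" (4x4, takes a point from camera to world coordinates); the wrist camera has in their place "mount" (4x4, takes a point from camera to tool coordinates, whose origin is the TCP and whose axes are the tool frame's). Camera axes: x right, y up, looking along -z (the intrinsics and any distortion apply to the point x, -y, -z); pixel columns grow to the right and rows downward; lengths in m; the calibration is good to about 2 mm. The wrist camera is an equidistant fisheye: a pixel r from the principal point sees the ray r / f radians off the axis. A picture is of the moment at which its call begins: read the wrist's pose just before it. There is no depth.
- manip.job_done(): hands the job in, once; it reports no verdict.
The state is a dict: "t": time; "q": joint angles; "joint_velocities": joint speeds; "effort": joint torques, N m; "position": TCP position; "tcp_rot": TCP orientation; "ft_force": force on the tool from outside, world axes, zero at the start; "moment": the same for the moment, N m; "width": finger opening in m.
Only numpy, scipy, OpenCV 4.12 (cv2) and the standard library are available. Lean on these libraries where they do the work, as an engineer would, in place of code of your own. Each camera call takes 0.05 s, during which the arm holds its last target.

### The job

Take the large spring cotter (the one with a coiled head and a springy bowed leg) from the drilled wooden block and push its straight leg straight down through the cross hole in the pivot pin of the stone-carving stand, until the bow has snapped over the pin. Leave it fully home, upright and let go.

Things in the scene. Friction and masses are not known exactly. Their poses are not given: they have to be found in the camera images.
- cotter_grip (a point): Centre of the coiled head of the large steel spring cotter, which stands head up in the block. Head: upright disc 32 mm across, 14 mm thick along own y (grip it there). Own z up; x in the cotter's plane, towards the bowed leg. Straight leg 7 mm thick, straight below this point, tip 125 mm below. Bowed leg on the +x side only, up to 28 mm out, its flared tip 96 mm below. 150 g.
- cross_hole (a point): Middle of the vertical hole through the stand's level steel pin (36 mm thick, along own y), 90 mm above the bench; hole 14 (x) by 13 mm (y), mouth flared to 20 x 28. Cotter's x goes along this x, either way round. Home: head centre 61 to 63 mm above this point. Pin's free end 36 mm towards +y; at -y a cheek 48 mm off (top 28 mm above) and stone 89 mm off (top 87 mm above).
- bow (a joint): How far the large cotter's springy bowed leg is sprung open, rad: 0 at rest, about 0.1 as it is forced over the pin, nearly 0 again once it has snapped round the pin. Pushing down takes about 3 to 10 N from 40 to 22 mm above home; then the bow draws the cotter home by itself with up to 7 N.
- rack: Pale wooden block 190 x 70 x 45 mm, fixed, with three holes 26 mm deep in a row along own x at -60, 0 and 60 mm. One holds the large spring cotter (head centre 144 mm above the bench); the others a much smaller hair pin with a one-turn head and a plain pin with a ring and no bow. Origin: centre of its underside.
Not all that is in view belongs to the job. What is shaped like the part that bears cotter_grip but purple is not meant.

How it is judged:
By the outcome, as a careful person would: the job done as asked, in the order asked, and still so for the second after the job is handed in, with the robot touching nothing.
It also fails if it takes over 45 s, if anything falls off the work surface, if the arm or the gripper's body presses on something with over 40 N, if the wrist force passes 120 N, or if a joint passes its speed limit or range.

## Working session

There is one attempt and no reset: what is moved stays moved. The work goes in short steps, Python scripts to look and compute and a tool call to move; the robot and the scene stay as the last step left them, time stands still between calls to the robot, and variables do not carry over. Pictures are saved under pics/ and viewed, and the job is handed in when it is done.

Besides the shell and the picture viewer there is one more tool, called after "Emit:" as name(argument=value, ...) on one line, values as JSON. carry_out: Moves the arm, as the interface text tells. Shift numbers are shares of 600 mm and turn numbers shares of 360 degrees, none past 1 either way. Its arguments: {"type":"object","properties":{"deltas":{"type":"array"},"force":{"type":"number"}},"required":["deltas"]}

```bash
ls; mkdir -p pics; python3 - <<'E'
from bench import sensors,camera
import cv2,numpy as np
s=sensors.state();print(s)
for n in ["scene","top","wrist"]:
    c=camera(n);cv2.imwrite(f"pics/{n}0.png",c["image"][:,:,::-1])
    print(n,{k:np.round(v,4).tolist() for k,v in c.items() if k!="image"})
E
```

```text
pics
{'t': 0.0, 'q': array([ 1.04390591e+00,  8.79307812e-02,  1.37225233e+00, -4.71956921e-05,
        1.68362801e+00, -1.03140656e-01]), 'joint_velocities': array([-0.00283889,  0.00012467, -0.00032268, -0.00025336,  0.00108502,
        0.00034154]), 'effort': array([-5.49281776e-04, -3.40175843e+01, -3.02426147e+01,  7.16982409e-02,
        3.27607873e-02, -1.10766680e-04]), 'position': array([0.22590391, 0.5008457 , 0.20431842]), 'tcp_rot': array([-0.69054301,  0.69204479, -0.14892874,  0.14847424]), 'ft_force': array([ 0.27498817, -0.44494   , -0.74868469]), 'moment': array([-0.02506349, -0.0188358 , -0.06359724]), 'width': 0.09398951245986259}
scene {'intrinsics': [[375.6712, 0.0, 263.1281], [0.0, 375.6712, 192.216], [0.0, 0.0, 1.0]], 'extrinsics': [[0.5597, -0.6708, 0.4866, 0.8514], [0.8287, 0.4501, -0.3327, -0.1576], [0.0042, 0.5895, 0.8078, 0.6449], [0.0, 0.0, 0.0, 1.0]]}
top {'intrinsics': [[427.3243, 0.0, 257.536], [0.0, 427.3243, 186.1171], [0.0, 0.0, 1.0]], 'extrinsics': [[0.0135, 0.9876, -0.1561, 0.3792], [-0.9994, 0.0183, 0.0293, 0.102], [0.0318, 0.1556, 0.9873, 0.9501], [0.0, 0.0, 0.0, 1.0]]}
wrist {'intrinsics': [[297.3186, 0.0, 255.5845], [0.0, 297.3186, 194.3939], [0.0, 0.0, 1.0]], 'mount': [[0.0003, -0.9659, -0.2591, -0.0767], [-0.0001, 0.2591, -0.9659, -0.1796], [1.0, 0.0003, -0.0001, -0.0002], [0.0, 0.0, 0.0, 1.0]]}
```

View pics/scene0.png

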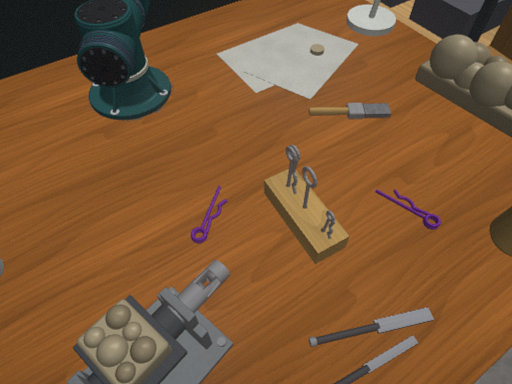

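View pics/top0.png

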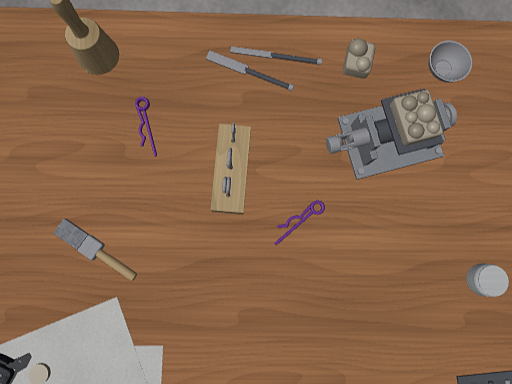

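View pics/wrist0.png

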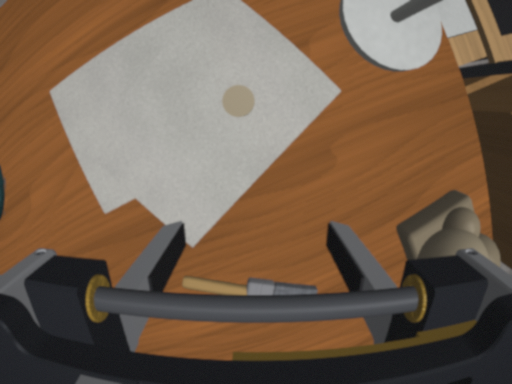

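Candidates in the scene view: a coiled head at (292,153), a ring pin at (309,177), a small hair pin at (330,217), and purple cotters at (200,234) and (432,221). By the description I expect (292,153). I'll check it in a close crop.

```bash
python3 - <<'E'
import cv2
a=cv2.imread("pics/scene0.png")[135:265,250:360];b=cv2.imread("pics/top0.png")[115:220,200:260]
cv2.imwrite("pics/c1.png",cv2.resize(a,None,fx=4.5,fy=4.5,interpolation=cv2.INTER_CUBIC))
cv2.imwrite("pics/c2.png",cv2.resize(b,None,fx=5.5,fy=5.5,interpolation=cv2.INTER_CUBIC))
c=cv2.imread("pics/top0.png")[80:190,310:470]
cv2.imwrite("pics/c3.png",cv2.resize(c,None,fx=5,fy=5,interpolation=cv2.INTER_CUBIC))
c=cv2.imread("pics/scene0.png")[250:384,130:250]
cv2.imwrite("pics/c4.png",cv2.resize(c,None,fx=4.4,fy=4.4,interpolation=cv2.INTER_CUBIC))
E
```

```text
(no output)
```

View pics/c1.png

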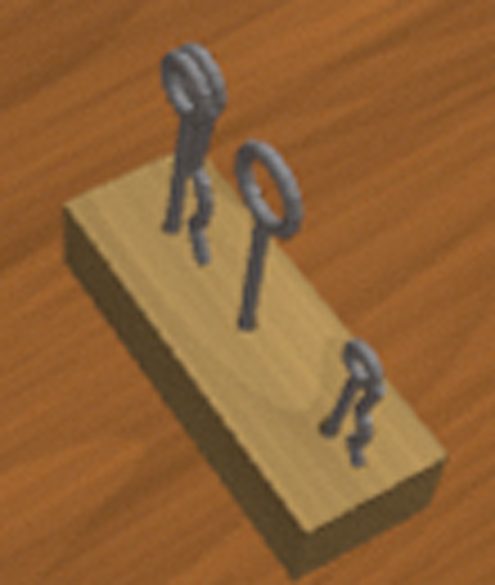

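View pics/c2.png

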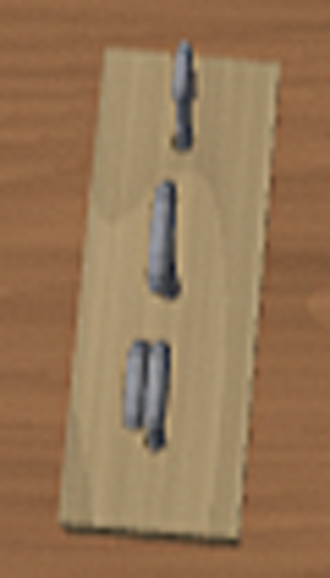

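View pics/c3.png

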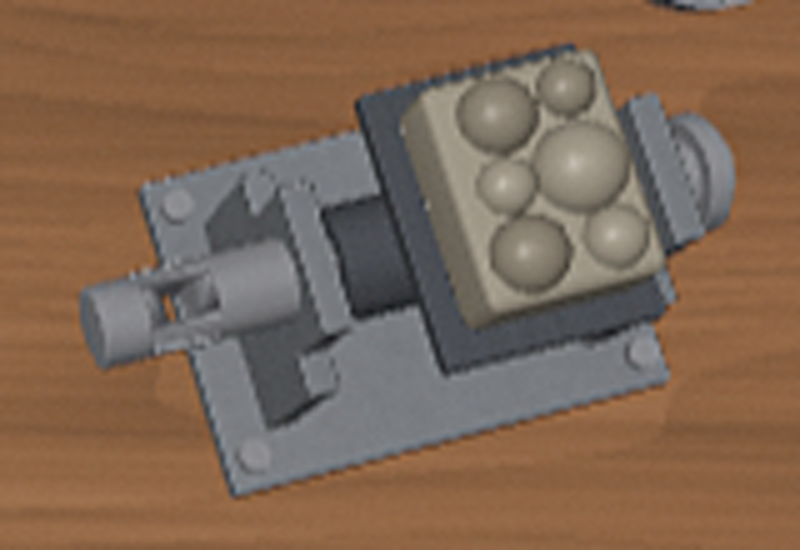

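View pics/c4.png

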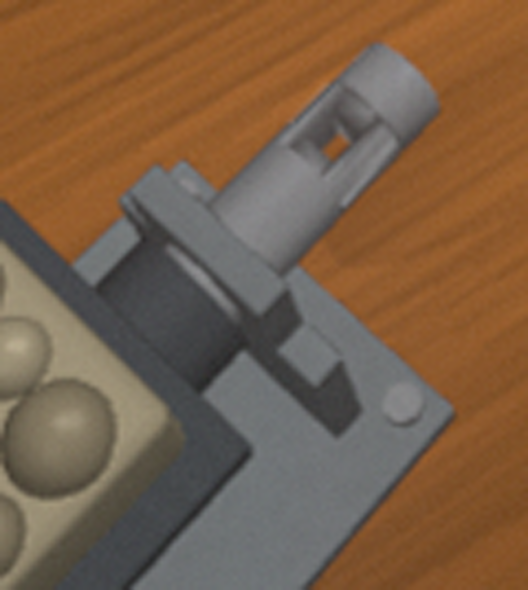

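The crop confirms it. The cotter at scene (292,153), top view (227,186), has a two-turn head and a bowed leg. The middle part is a plain ring and the near one is a small hair pin. The purple pins lie loose and are excluded.

```bash
cat > h.py <<'E'
import numpy as np,json
from scipy.spatial.transform import Rotation as R
TOP=(np.array([[427.3243,0,257.536],[0,427.3243,186.1171],[0,0,1]]),)
def ray(c,u,v,T=None):
    K=c["intrinsics"]
    x=(u-K[0,2])/K[0,0];y=(v-K[1,2])/K[1,1]
    if T is None: T=c["extrinsics"];d=np.array([x,-y,-1.])
    else:
        r=np.hypot(x,y);d=np.array([np.sin(r)*x/r,-np.sin(r)*y/r,-np.cos(r)])
    d=T[:3,:3]@d;return T[:3,3],d/np.linalg.norm(d)
def plane(rd,z):
    o,d=rd;return o+d*(z-o[2])/d[2]
def tri(rs):
    A=sum(np.eye(3)-np.outer(d,d) for o,d in rs);b=sum((np.eye(3)-np.outer(d,d))@o for o,d in rs)
    p=np.linalg.solve(A,b);return p,[np.linalg.norm((np.eye(3)-np.outer(d,d))@(p-o)) for o,d in rs]
def tcpT(s):
    q=s["tcp_rot"];T=np.eye(4);T[:3,:3]=R.from_quat([q[1],q[2],q[3],q[0]]).as_matrix();T[:3,3]=s["position"];return T
E
python3 - <<'E'
from h import *;from bench import sensors,camera
s=camera("scene");t=camera("top")
print(np.round(tcpT(sensors.state()),3))
S=lambda u,v:ray(s,250+u/4.5,135+v/4.5)
T=lambda u,v:ray(t,200+u/5.5,115+v/5.5)
print("head",tri([S(195,80),T(148,385)]), plane(S(195,80),.144),plane(T(148,385),.144))
print("leg foot top",plane(S(172,230),.045), "top view",plane(T(155,445),.045))
print("bow tip",plane(S(203,258),.048))
for u,v in [(105,48),(279,62),(240,535),(62,522)]: print("rack corner",plane(T(u,v),.045))
T=lambda u,v:ray(t,310+u/5,80+v/5)
S=lambda u,v:ray(s,130+u/4.4,250+v/4.4)
print("hole top",plane(T(192,300),.105),plane(S(342,140),.105),tri([T(192,300),S(342,140)]))
print("pin axis top", [plane(T(*p),.108) for p in [(120,320),(255,280)]])
print("base edges",[plane(T(*p),.012) for p in [(235,495),(668,380),(142,187)]])
E
```

```text
[[ 0.912 -0.     0.411  0.226]
 [-0.411 -0.001  0.912  0.501]
 [-0.    -1.    -0.001  0.205]
 [ 0.     0.     0.     1.   ]]
head (array([0.50857628, 0.13834457, 0.14729661]), [np.float64(0.0023693402255893286), np.float64(0.0023693402255893325)]) [0.50740495 0.14245805 0.144     ] [0.50776392 0.13650827 0.144     ]
leg foot top [0.50547157 0.13968124 0.045     ] top view [0.50004037 0.1374543  0.045     ]
bow tip [0.527126   0.14036794 0.048     ]
rack corner [0.65904855 0.1611828  0.045     ]
rack corner [0.6548902  0.09184349 0.045     ]
rack corner [0.46559777 0.10386169 0.045     ]
rack corner [0.46948219 0.1724992  0.045     ]
hole top [ 0.61211935 -0.1083362   0.105     ] [ 0.61861228 -0.09888441  0.105     ] (array([ 0.61502583, -0.10364334,  0.10312611]), [np.float64(0.005655675613327925), np.float64(0.005655675613327917)])
pin axis top [array([ 0.60223032, -0.07783978,  0.108     ]), array([ 0.62031912, -0.13377479,  0.108     ])]
base edges [array([ 0.5478966 , -0.14915712,  0.012     ]), array([ 0.60498371, -0.34947382,  0.012     ]), array([ 0.6907015 , -0.10941519,  0.012     ])]
```

Emit:
carry_out(deltas=[{"dp":[0.1,-0.075,-0.065],"twist":-0.02,"fingers":1},{"dp":[0.2,-0.075,-0.13],"twist":-0.04,"fingers":1},{"dp":[0.3,-0.075,-0.195],"twist":-0.058,"fingers":1},{"dp":[0.4,-0.075,-0.26],"twist":-0.058,"fingers":1},{"dp":[0.5,-0.075,-0.33],"twist":-0.058,"fingers":1},{"dp":[0.595,-0.075,-0.392],"twist":-0.058,"fingers":1},{"dp":[0.595,-0.075,-0.392],"twist":-0.058,"fingers":1},{"dp":[0.595,-0.075,-0.392],"twist":-0.058,"fingers":1}])

```text
t: 1.25
position: [0.4564, 0.1365, 0.2499]
tcp_rot: [-0.706, 0.707, -0.024, 0.023]
ft_force: [0.2, -0.7, 0.3]
width: 0.0936
```

```bash
cat > shot.py <<'E'
import sys,cv2,pickle
from h import *;from bench import sensors,camera
s=sensors.state();T=tcpT(s)
for n in sys.argv[2:]:
    c=camera(n);cv2.imwrite(f"pics/{n}{sys.argv[1]}.png",c["image"][:,:,::-1]);pickle.dump((c,T),open(f"{n}{sys.argv[1]}.pkl","wb"))
print(round(s["t"],2),np.round(T,4).tolist(),s["ft_force"].round(2),s["width"].round(4),s["q"].round(2))
E
python3 shot.py 1 wrist
```

```text
Traceback (most recent call last):
  File "shot.py", line 6, in <module>
    print(round(s["t"],2),np.round(T,4).tolist(),s["ft_force"].round(2),s["width"].round(4),s["q"].round(2))
                                                                        ^^^^^^^^^^^^^^^^
AttributeError: 'float' object has no attribute 'round'
```

View pics/wrist1.png

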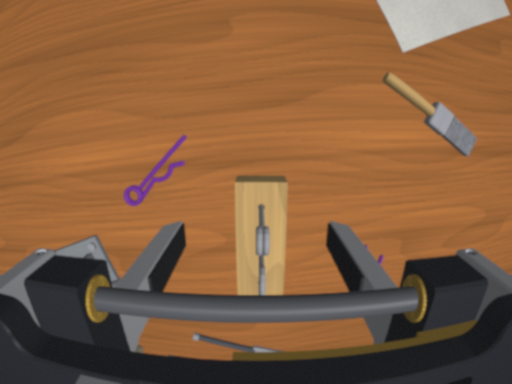

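```bash
sed -i 's/s\["width"\].round(4)/s["width"]/' shot.py; python3 - <<'E'
import cv2
a=cv2.imread("pics/wrist1.png")[165:305,210:320]
cv2.imwrite("pics/c5.png",cv2.resize(a,None,fx=4.2,fy=4.2,interpolation=cv2.INTER_CUBIC))
E
```

```text
(no output)
```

View pics/c5.png

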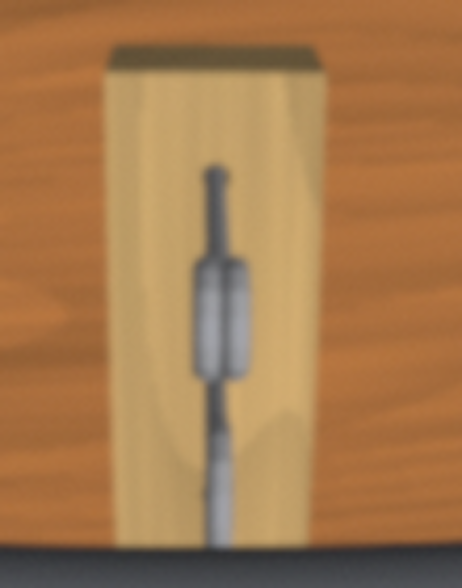

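```bash
python3 - <<'E'
from h import *;import pickle,cv2
c,T=pickle.load(open("wrist1.pkl","rb"));W=T@c["mount"]
P=lambda u,v:ray(c,210+u/4.2,165+v/4.2,W)
print(np.round(T,4))
print("cam",W[:3,3])
print("head c",plane(P(221,320),.150),[plane(P(*p),.144) for p in [(221,257),(221,382),(192,320),(251,320)]])
print("foot",plane(P(216,175),.045))
for p in [(105,70),(325,70),(117,545),(309,545)]: print(plane(P(*p),.045))
t=pickle.load(open("wrist1.pkl","rb"))
from bench import camera
tc=camera("top")
print(tri([ray(tc,226.9,185),P(221,320)]))
E
```

```text
[[ 9.978e-01 -7.000e-04  6.680e-02  4.564e-01]
 [-6.680e-02 -1.000e-03  9.978e-01  1.365e-01]
 [-6.000e-04 -1.000e+00 -1.000e-03  2.499e-01]
 [ 0.000e+00  0.000e+00  0.000e+00  1.000e+00]]
cam [0.38001742 0.14196595 0.42954033]
head c [0.50469864 0.14069814 0.15      ] [array([0.49050342, 0.14166783, 0.144     ]), array([0.52473634, 0.13965761, 0.144     ]), array([0.50688125, 0.1334574 , 0.144     ]), array([0.50790618, 0.14814062, 0.144     ])]
foot [0.50040777 0.14165079 0.045     ]
[0.46343592 0.10883011 0.045     ]
[0.46805738 0.17825801 0.045     ]
[0.64039267 0.09696776 0.045     ]
[0.64542596 0.16721563 0.045     ]
(array([0.50873795, 0.13867663, 0.14007449]), [np.float64(0.002008586037109056), np.float64(0.0020085860371089636)])
```

The wrist picture shows the head centred at about (263,241) and the leg foot at (261,206). That puts the head at about (0.507, 0.140), with the jaws already square to it. I'll move over the head first, then go down.

Emit:
carry_out(deltas=[{"dp":[0.083,0.03,0.0114],"twist":0,"fingers":1},{"dp":[0.083,0.11,0.0114],"twist":0,"fingers":1},{"dp":[0.083,0.12,0.0114],"twist":0,"fingers":1},{"dp":[0.083,0.12,0.0114],"twist":0,"fingers":1}])

```text
t: 1.85
position: [0.5045, 0.1453, 0.1794]
tcp_rot: [0.707, -0.707, 0.02, -0.02]
ft_force: [0.2, -0.4, 0.8]
width: 0.0939
```

```bash
python3 shot.py 2 wrist;python3 -c "
from bench import sensors
for i in range(3): print(sensors.state()['position'])"
```

```text
1.85 [[0.9984, 0.0005, 0.0571, 0.5045], [-0.0571, 0.0004, 0.9984, 0.1453], [0.0005, -1.0, 0.0004, 0.1794], [0.0, 0.0, 0.0, 1.0]] [ 0.24 -0.38  0.79] 0.09389358642997787 [ 0.17  0.04  1.47  0.    1.63 -1.34]
[0.50524974 0.1451385  0.1806718 ]
[0.50524974 0.1451385  0.1806718 ]
[0.50524974 0.1451385  0.1806718 ]
```

View pics/wrist2.png

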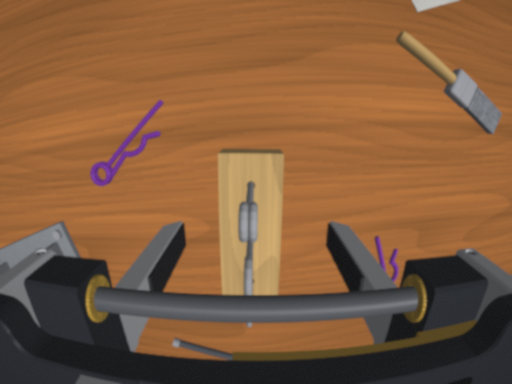

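```bash
cat > tp.py <<'E'
from h import *;import pickle,cv2
c,T=pickle.load(open("wrist2.pkl","rb"));im=c["image"]
cv2.imwrite("pics/c6.png",cv2.resize(im[165:305,200:310,::-1],None,fx=4.2,fy=4.2,interpolation=cv2.INTER_CUBIC))
E
python3 tp.py
```

```text
(no output)
```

View pics/c6.png

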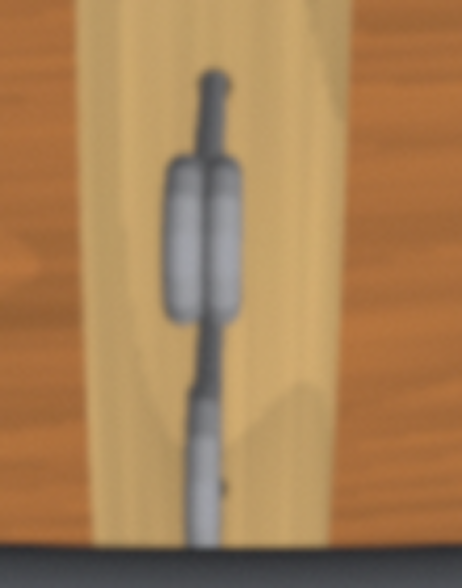

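```bash
python3 - <<'E'
from h import *;import pickle
c,T=pickle.load(open("wrist2.pkl","rb"));M=c["mount"]
def P(u,v,y):
    o,d=ray(c,200+u/4.2,165+v/4.2,M);return o+d*(y-o[1])/d[1]
for p,y in [((202,240),.036),((202,155),.036),((202,324),.036),((163,240),.03),((242,240),.03),((214,85),.135),((80,0),.135),((92,540),.135),((350,0),.135),((328,540),.135)]: print(p,P(*p,y).round(4))
# fingertips midpoints check
E
```

```text
(202, 240) [ 0.0034  0.036  -0.0055]
(202, 155) [-0.0129  0.036  -0.0054]
(202, 324) [ 0.0203  0.036  -0.0057]
(163, 240) [ 0.0012  0.03   -0.0123]
(242, 240) [0.0011 0.03   0.0018]
(214, 85) [-0.0026  0.135  -0.0047]
(80, 0) [-0.025  0.135 -0.039]
(92, 540) [ 0.1372  0.135  -0.0422]
(350, 0) [-0.0249  0.135   0.0301]
(328, 540) [0.1369 0.135  0.0286]
```

The head sits +3.5 mm in x and −5.5 mm in z off the tool's centre line. I'll correct that, go down to head height and close.

Emit:
carry_out(deltas=[{"dp":[0.006,0.0,-0.009],"twist":0.002,"fingers":1},{"dp":[0.006,0.045,-0.009],"twist":0.002,"fingers":1},{"dp":[0.006,0.09,-0.009],"twist":0.002,"fingers":1},{"dp":[0.006,0.09,-0.009],"twist":0.002,"fingers":1},{"dp":[0.006,0.09,-0.009],"twist":0.002,"fingers":0.3},{"dp":[0.006,0.09,-0.009],"twist":0.002,"fingers":0.3}], force=40)

```text
t: 2.65
position: [0.5095, 0.1385, 0.1266]
tcp_rot: [0.707, -0.706, 0.024, -0.027]
ft_force: [-0.5, -0.0, -0.1]
width: 0.0776
```

```bash
python3 shot.py 3 wrist
```

```text
2.65 [[0.9974, 0.0036, 0.072, 0.5095], [-0.072, 0.0006, 0.9974, 0.1385], [0.0036, -1.0, 0.0009, 0.1266], [0.0, 0.0, 0.0, 1.0]] [-0.48 -0.01 -0.07] 0.07759591754378146 [ 0.16  0.06  1.55  0.    1.52 -1.34]
```

View pics/wrist3.png

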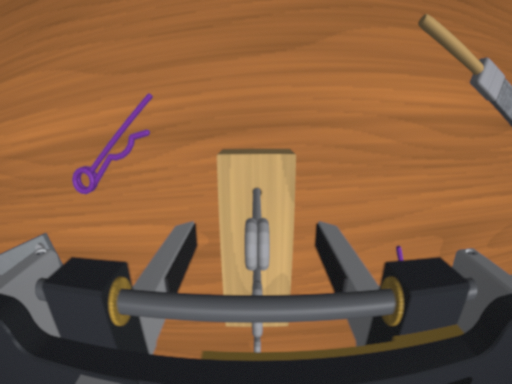

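The head at (257,244) is midway between the fingers at (196) and (316). Closing.

Emit:
carry_out(deltas=[{"dp":[0,0,0],"twist":0,"fingers":0.0},{"dp":[0,0,0],"twist":0,"fingers":0},{"dp":[0,0,0],"twist":0,"fingers":0},{"dp":[0,0,0],"twist":0,"fingers":0},{"dp":[0,0,0],"twist":0,"fingers":0},{"dp":[0,0,0],"twist":0,"fingers":0},{"dp":[0,0,0],"twist":0,"fingers":0},{"dp":[0,0,0],"twist":0,"fingers":0}], force=40)

```text
t: 3.7
position: [0.5082, 0.1384, 0.1245]
tcp_rot: [-0.707, 0.707, -0.025, 0.025]
ft_force: [-0.7, -0.5, 0.2]
width: 0.0135
```

```bash
python3 shot.py 4 wrist scene
```

```text
3.7 [[0.9974, -0.0002, 0.0719, 0.5082], [-0.0719, -0.0, 0.9974, 0.1384], [-0.0002, -1.0, -0.0001, 0.1245], [0.0, 0.0, 0.0, 1.0]] [-0.66 -0.51  0.19] 0.013451230198414517 [ 0.16  0.07  1.55 -0.    1.52 -1.34]
```

Emit:
carry_out(deltas=[{"dp":[0,-0.03,0],"twist":0,"fingers":0.0},{"dp":[0,-0.09,0],"twist":0,"fingers":0},{"dp":[0,-0.15,0],"twist":0,"fingers":0},{"dp":[0,-0.21,0],"twist":0,"fingers":0},{"dp":[0,-0.21,0],"twist":0,"fingers":0}])

```text
t: 4.42
position: [0.5099, 0.1387, 0.2551]
tcp_rot: [0.707, -0.706, 0.022, -0.028]
ft_force: [-0.1, 0.2, -1.2]
width: 0.0139
```

Emit:
carry_out(deltas=[{"dp":[0.04,0,-0.07],"twist":-0.015,"fingers":0.0},{"dp":[0.08,0,-0.14],"twist":-0.03,"fingers":0},{"dp":[0.12,0,-0.21],"twist":-0.045,"fingers":0},{"dp":[0.16,0,-0.28],"twist":-0.057,"fingers":0},{"dp":[0.181,0,-0.33],"twist":-0.057,"fingers":0},{"dp":[0.181,0,-0.33],"twist":-0.057,"fingers":0},{"dp":[0.181,0,-0.33],"twist":-0.057,"fingers":0},{"dp":[0.181,0,-0.33],"twist":-0.057,"fingers":0}])

```text
t: 5.42
position: [0.602, -0.0656, 0.2503]
tcp_rot: [0.7, -0.7, -0.101, 0.102]
ft_force: [0.1, 0.2, -1.9]
width: 0.0135
```

```bash
python3 shot.py 5 wrist scene top; python3 -c "
import cv2;a=[cv2.imread(f'pics/{n}5.png') for n in ('wrist','top','scene')]
cv2.imwrite('pics/d5.png',cv2.resize(a[0][150:300,130:330],None,fx=4,fy=4,interpolation=2))
cv2.imwrite('pics/d5s.png',cv2.resize(a[2][170:384,90:300],None,fx=2.8,fy=2.8,interpolation=2))"
```

```text
5.42 [[0.9589, -0.0005, -0.2839, 0.602], [0.2839, 0.0005, 0.9589, -0.0656], [-0.0003, -1.0, 0.0006, 0.2503], [0.0, 0.0, 0.0, 1.0]] [ 0.1   0.17 -1.92] 0.013544093635453655 [-0.2   0.21  1.14  0.    1.79 -2.06]
```

View pics/d5.png

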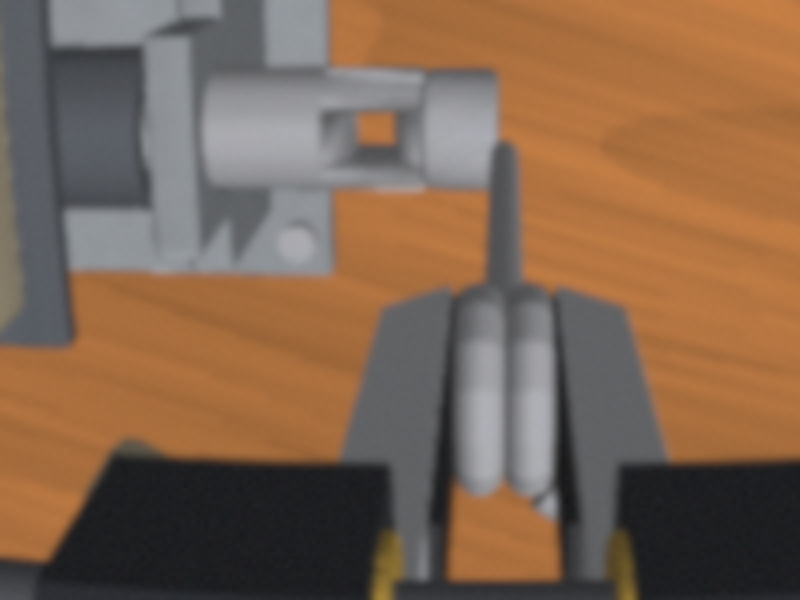

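View pics/d5s.png

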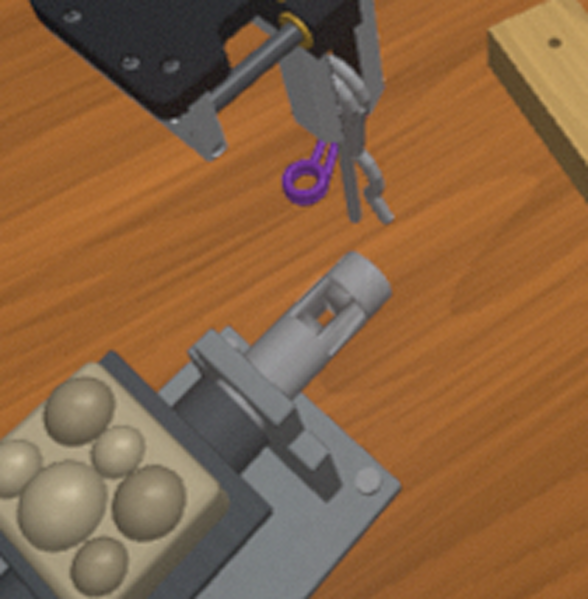

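View pics/top5.png

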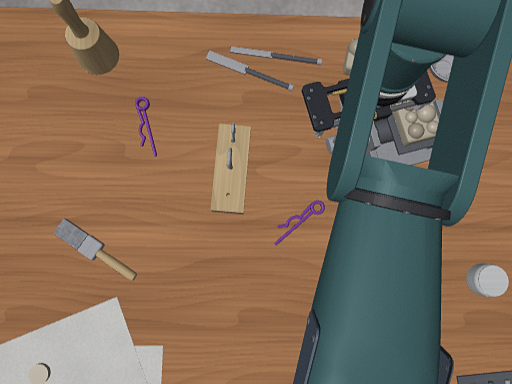

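```bash
cat > m5.py <<'E'
from h import *;import pickle
c,T=pickle.load(open("wrist5.pkl","rb"));M=c["mount"]
def P(u,v,y):
    o,d=ray(c,130+u/4,150+v/4,M);return (o+d*(y-o[1])/d[1]).round(4)
ya=.2503-.09
print("axis at end/left",P(497,129,ya),P(210,129,ya))
print("edges",P(497,70,ya),P(497,188,ya))
print("end -> hole z",P(497,129,ya)[2]-.036)
print("hole lower opening",[P(*p,ya+.009) for p in [(360,128),(397,128),(378,110),(378,146)]])
print("mouth at top",[P(*p,ya-.016) for p in [(323,128),(425,128)]])
print("tip end",P(507,143,.106),"tip sides",P(494,155,.106),P(519,155,.106))
print("leg sides mid",P(488,270,.0),P(523,270,.0))
print("head",P(452,390,-.019),P(556,390,-.019),P(505,285,-.019),P(505,497,-.019))
# scene
cs,_=pickle.load(open("scene5.pkl","rb"))
S=lambda u,v:ray(cs,90+u/2.8,170+v/2.8)
Ti=np.linalg.inv(T)
def tl(p): return (Ti@np.r_[p,1])[:3].round(4)
print("scene tip(z.144)",tl(plane(S(354,218),.144)))
print("scene pin end top/hole", tl(plane(S(326,313),.09)))
print("scene leg at top", tl(plane(S(347,150),.19)))
E
python3 m5.py
```

```text
axis at end/left [ 0.      0.1603 -0.0007] [-0.0003  0.1603 -0.0865]
edges [-0.0175  0.1603 -0.0007] [ 0.018   0.1603 -0.0008]
end -> hole z -0.036699999999999997
hole lower opening [array([ 0.0016,  0.1693, -0.0422]), array([ 0.0017,  0.1693, -0.0309]), array([-0.0039,  0.1693, -0.0365]), array([ 0.0073,  0.1693, -0.0368])]
mouth at top [array([-0.004 ,  0.1443, -0.0496]), array([-0.0039,  0.1443, -0.0208])]
tip end [-0.0087  0.106   0.0019] tip sides [-0.0056  0.106  -0.0013] [-0.0056  0.106   0.0049]
leg sides mid [-0.013  -0.     -0.0016] [-0.013 -0.     0.004]
head [-0.0007 -0.019  -0.0068] [-0.0007 -0.019   0.0086] [-0.0174 -0.019   0.001 ] [ 0.0178 -0.019   0.001 ]
scene tip(z.144) [-0.006   0.1063  0.0009]
scene pin end top/hole [-0.0008  0.1602 -0.0346]
scene leg at top [-0.0151  0.0603  0.0118]
```

The hand view shows the pin aligned with the tool. The hole is 36.5 mm along −z and the pin axis is at x = 0. The leg tip is about 5 mm behind in x and 2 mm off in z. I'll move over the hole and check.

Emit:
carry_out(deltas=[{"dp":[0.007,0,-0.03],"twist":0,"fingers":0.0},{"dp":[0.007,0,-0.0635],"twist":0,"fingers":0},{"dp":[0.007,0.02,-0.0635],"twist":0,"fingers":0},{"dp":[0.007,0.035,-0.0635],"twist":0,"fingers":0},{"dp":[0.007,0.035,-0.0635],"twist":0,"fingers":0},{"dp":[0.007,0.035,-0.0635],"twist":0,"fingers":0}])

```text
t: 6.32
position: [0.617, -0.1019, 0.2295]
tcp_rot: [0.7, -0.7, -0.101, 0.101]
ft_force: [-0.6, 1.2, -2.5]
width: 0.0136
```

```bash
python3 shot.py 6 wrist scene; python3 -c "
import cv2;a=[cv2.imread(f'pics/{n}6.png') for n in ('wrist','scene')]
cv2.imwrite('pics/d6.png',cv2.resize(a[0][150:300,160:360],None,fx=4,fy=4,interpolation=2))
cv2.imwrite('pics/d6s.png',cv2.resize(a[1][210:330,150:270],None,fx=5,fy=5,interpolation=2))"
```

```text
6.33 [[0.9592, 0.0, -0.2828, 0.617], [0.2828, 0.0002, 0.9592, -0.1019], [0.0001, -1.0, 0.0002, 0.2295], [0.0, 0.0, 0.0, 1.0]] [-0.6   1.15 -2.48] 0.01355464701946306 [-0.25  0.25  1.13  0.    1.76 -2.11]
```

View pics/d6.png

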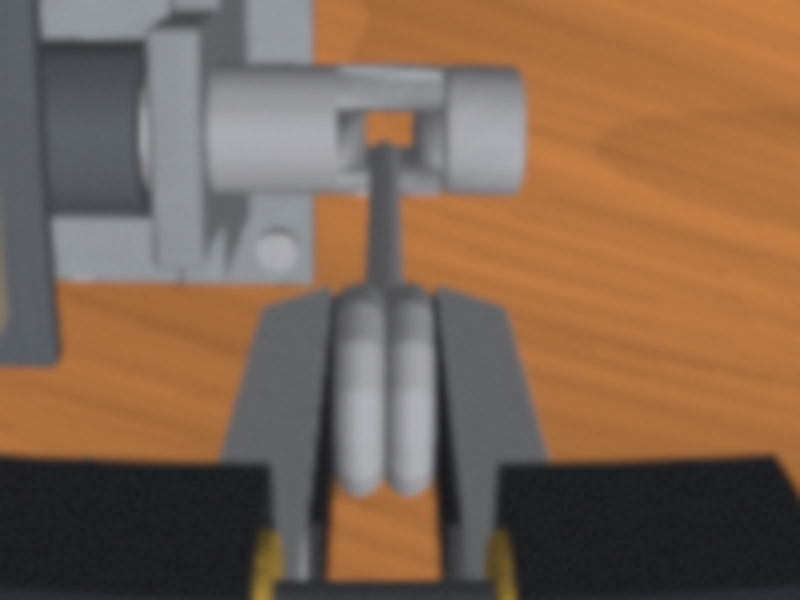

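View pics/d6s.png

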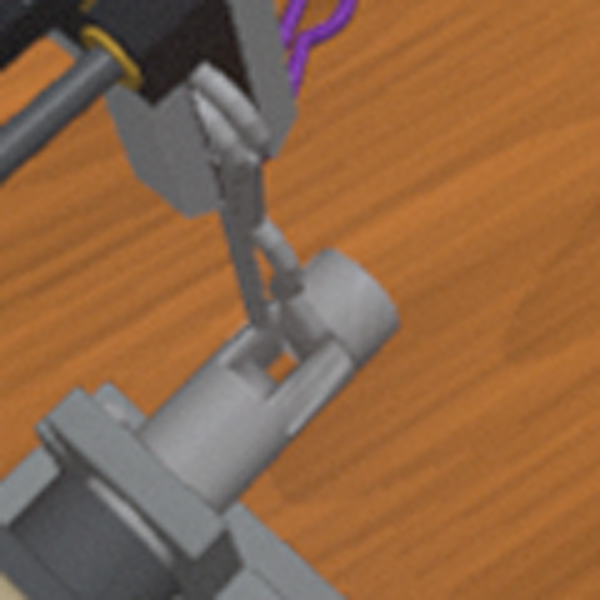

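```bash
cat > m6.py <<'E'
from h import *;import pickle
c,T=pickle.load(open("wrist6.pkl","rb"));M=c["mount"]
def P(u,v,y):
    o,d=ray(c,160+u/4,150+v/4,M);return (o+d*(y-o[1])/d[1]).round(4)
ya=.229-.09
print("end",P(524,128,ya),"edges",P(524,67,ya),P(524,192,ya),"left",P(210,66,ya),P(210,192,ya))
print("hole low",[P(*p,ya+.009) for p in [(366,128),(414,128),(390,111)]])
print("tip end",P(385,143,.106),"sides",P(371,158,.106),P(398,158,.106))
print("leg",P(367,275,.0),P(402,275,.0),"head",P(333,390,-.019),P(436,390,-.019))
cs,_=pickle.load(open("scene6.pkl","rb"))
Ti=np.linalg.inv(T)
tl=lambda u,v,z:(Ti@np.r_[plane(ray(cs,150+u/5,210+v/5),z),1])[:3].round(4)
print("scene tip",tl(265,322,.123),"leg sides z.16",tl(236,255,.15),tl(258,255,.15))
print("pin end edge",tl(398,322,.09),tl(308,255,.09))
E
python3 m6.py
```

```text
end [-0.0051  0.139   0.0399] edges [-0.0222  0.139   0.0394] [0.0132 0.139  0.0404] left [-0.0226  0.139  -0.0463] [ 0.0132  0.139  -0.0475]
hole low [array([-0.003 ,  0.148 , -0.0038]), array([-0.003 ,  0.148 ,  0.0097]), array([-0.0079,  0.148 ,  0.003 ])]
tip end [-0.0087  0.106   0.0014] sides [-0.0049  0.106  -0.002 ] [-0.0049  0.106   0.0046]
leg [-0.0121  0.     -0.0018] [-0.0121  0.      0.0038] head [-0.0007 -0.019  -0.0067] [-0.0007 -0.019   0.0086]
scene tip [-0.0043  0.1065  0.0021] leg sides z.16 [-0.0143  0.0795  0.0052] [-0.0094  0.0795  0.0092]
pin end edge [0.0145 0.1395 0.0366] [-0.0235  0.1395  0.0351]
```

The tip is centred in x and needs +2 mm in z. I'll lower it into the hole to just before the bow engages.

Emit:
carry_out(deltas=[{"dp":[0,0,0.0033],"twist":0,"fingers":0.0},{"dp":[0,0.015,0.0033],"twist":0,"fingers":0},{"dp":[0,0.035,0.0033],"twist":0,"fingers":0},{"dp":[0,0.055,0.0033],"twist":0,"fingers":0},{"dp":[0,0.075,0.0033],"twist":0,"fingers":0},{"dp":[0,0.08,0.0033],"twist":0,"fingers":0},{"dp":[0,0.08,0.0033],"twist":0,"fingers":0}])

```text
t: 7.3
position: [0.6165, -0.1003, 0.1811]
tcp_rot: [0.7, -0.7, -0.101, 0.101]
ft_force: [0.3, 0.2, -0.9]
width: 0.0139
```

```bash
python3 shot.py 7 wrist scene; python3 -c "
import cv2;a=[cv2.imread(f'pics/{n}7.png') for n in ('wrist','scene')]
cv2.imwrite('pics/d7.png',cv2.resize(a[0][150:300,160:360],None,fx=4,fy=4,interpolation=2))
cv2.imwrite('pics/d7s.png',cv2.resize(a[1][210:330,150:270],None,fx=5,fy=5,interpolation=2))"
```

```text
7.3 [[0.9593, -0.0005, -0.2823, 0.6165], [0.2823, 0.0002, 0.9593, -0.1003], [-0.0004, -1.0, 0.0003, 0.1811], [0.0, 0.0, 0.0, 1.0]] [ 0.33  0.16 -0.94] 0.013947718263056644 [-0.25  0.26  1.22  0.    1.66 -2.11]
```

View pics/d7.png

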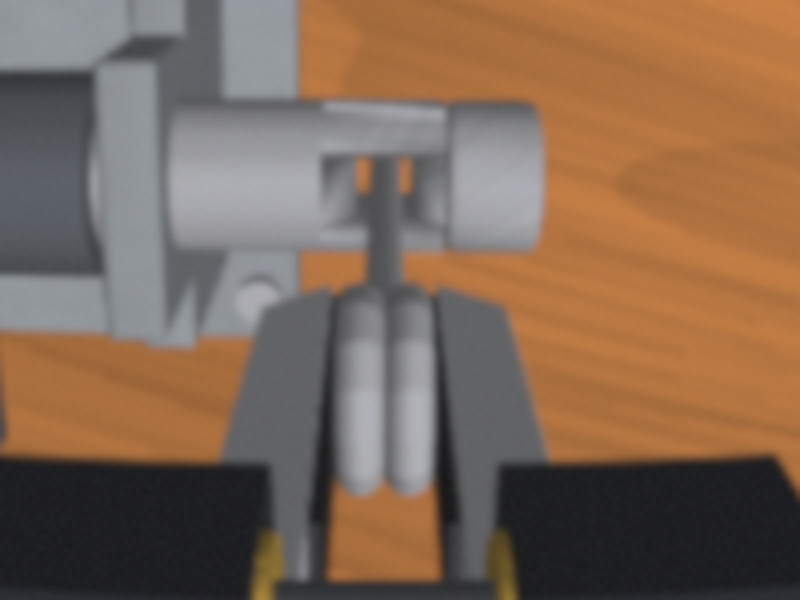

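View pics/d7s.png

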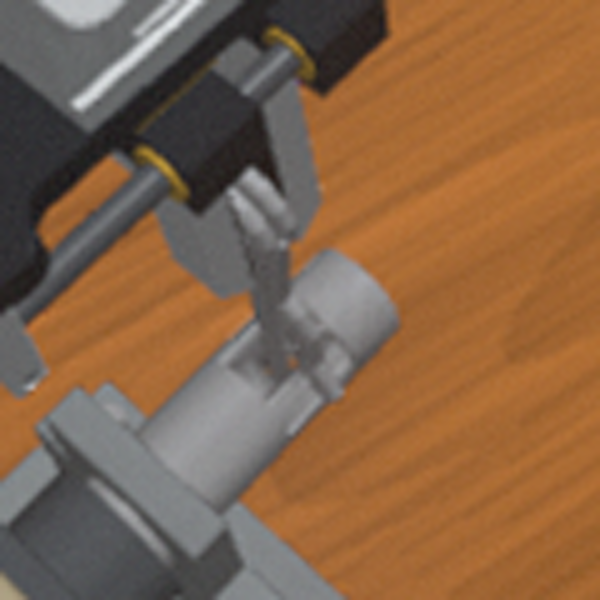

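The leg is in the hole with equal gaps on both sides, at (363,175) and (405,175). Now I'll push past the bow peak.

Emit:
carry_out(deltas=[{"dp":[0,0.01,0],"twist":0,"fingers":0.0},{"dp":[0,0.02,0],"twist":0,"fingers":0},{"dp":[0,0.03,0],"twist":0,"fingers":0},{"dp":[0,0.035,0],"twist":0,"fingers":0}], force=55)

```text
t: 7.9
position: [0.6181, -0.1001, 0.1616]
tcp_rot: [-0.7, 0.7, 0.103, -0.099]
ft_force: [1.6, 0.8, 3.7]
width: 0.0132
```

Emit:
carry_out(deltas=[{"dp":[0,0.01,0],"twist":0,"fingers":0.0},{"dp":[0,0.02,0],"twist":0,"fingers":0},{"dp":[0,0.03,0],"twist":0,"fingers":0},{"dp":[0,0.04,0],"twist":0,"fingers":0},{"dp":[0,0.043,0],"twist":0,"fingers":0},{"dp":[0,0.043,0],"twist":0,"fingers":0}])

```text
t: 8.65
position: [0.6163, -0.1, 0.1337]
tcp_rot: [0.7, -0.699, -0.101, 0.101]
ft_force: [5.1, 1.5, -2.8]
width: 0.0137
```

```bash
python3 shot.py 8 wrist scene; python3 -c "
import cv2;a=[cv2.imread(f'pics/{n}8.png') for n in ('wrist','scene')]
cv2.imwrite('pics/d8.png',cv2.resize(a[0][150:300,160:360],None,fx=4,fy=4,interpolation=2))
cv2.imwrite('pics/d8s.png',cv2.resize(a[1][230:350,150:270],None,fx=5,fy=5,interpolation=2))"
```

```text
8.65 [[0.9593, -0.0012, -0.2825, 0.6163], [0.2825, 0.0009, 0.9593, -0.1], [-0.0009, -1.0, 0.0012, 0.1337], [0.0, 0.0, 0.0, 1.0]] [ 5.09  1.45 -2.79] 0.013741709870511695 [-0.25  0.28  1.29  0.    1.57 -2.11]
```

View pics/d8.png

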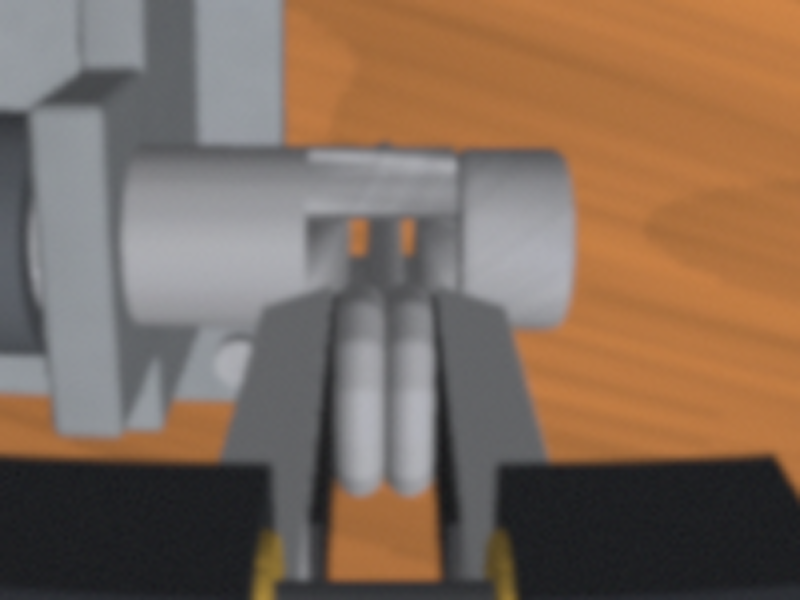

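View pics/d8s.png

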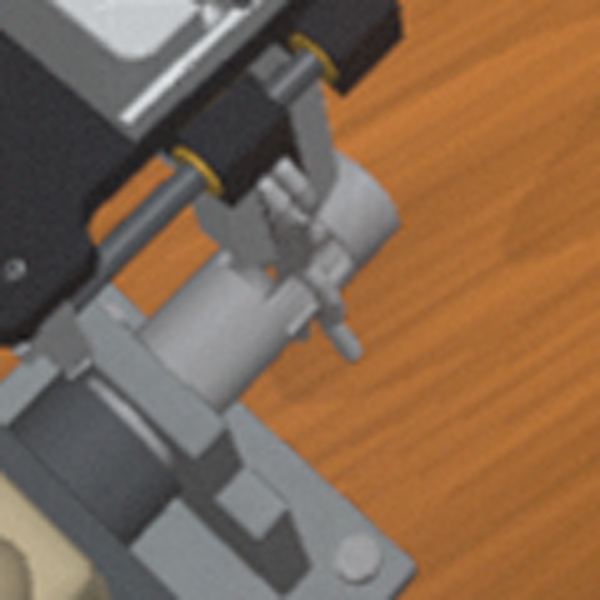

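The bow is over the pin. The last 1–2 mm remain, so I'll press a little further and watch the force.

Emit:
carry_out(deltas=[{"dp":[0,0.0015,0],"twist":0,"fingers":0.0},{"dp":[0,0.003,0],"twist":0,"fingers":0},{"dp":[0,0.003,0],"twist":0,"fingers":0}])

```text
t: 9.12
position: [0.6168, -0.1001, 0.1336]
tcp_rot: [0.7, -0.7, -0.101, 0.101]
ft_force: [3.4, 2.7, 0.5]
width: 0.0133
```

```bash
python3 shot.py 9 wrist scene
```

```text
9.12 [[0.9593, 0.0009, -0.2825, 0.6168], [0.2825, 0.0003, 0.9593, -0.1001], [0.001, -1.0, 0.0001, 0.1336], [0.0, 0.0, 0.0, 1.0]] [3.4  2.68 0.52] 0.013310525822427999 [-0.25  0.28  1.29  0.    1.57 -2.11]
```

Emit:
carry_out(deltas=[{"dp":[0,0.0015,0],"twist":0,"fingers":0.0},{"dp":[0,0.003,0],"twist":0,"fingers":0},{"dp":[0,0.003,0],"twist":0,"fingers":0}])

```text
t: 9.6
position: [0.6175, -0.1005, 0.1328]
tcp_rot: [-0.699, 0.7, 0.102, -0.1]
ft_force: [3.4, 2.1, 5.5]
width: 0.0137
```

```bash
python3 shot.py 10 wrist scene
```

```text
9.6 [[0.9593, 0.0033, -0.2824, 0.6175], [0.2824, -0.0006, 0.9593, -0.1005], [0.003, -1.0, -0.0015, 0.1328], [0.0, 0.0, 0.0, 1.0]] [3.41 2.11 5.53] 0.013708051332198871 [-0.25  0.28  1.3   0.    1.57 -2.11]
```

Resistance has risen to about 8 N above free, with the head at about 62 mm over the hole. That is home, so I'll let go.

Emit:
carry_out(deltas=[{"dp":[0,0,0],"twist":0,"fingers":0.4},{"dp":[0,0,0],"twist":0,"fingers":0.4},{"dp":[0,0,0],"twist":0,"fingers":0.4},{"dp":[0,0,0],"twist":0,"fingers":0.4}])

```text
t: 10.2
position: [0.6161, -0.1006, 0.1305]
tcp_rot: [0.7, -0.7, -0.1, 0.101]
ft_force: [0.2, 0.4, -1.0]
width: 0.0375
```

Emit:
carry_out(deltas=[{"dp":[0,-0.03,0],"twist":0,"fingers":0.4},{"dp":[0,-0.08,0],"twist":0,"fingers":0.4},{"dp":[0,-0.16,0],"twist":0,"fingers":0.4},{"dp":[0,-0.2,0],"twist":0,"fingers":0.4},{"dp":[-0.1,-0.2,0.0],"twist":0,"fingers":0.4},{"dp":[-0.1,-0.2,0.0],"twist":0,"fingers":0.4},{"dp":[-0.1,-0.2,0.0],"twist":0,"fingers":0.4}])

```text
t: 11.08
position: [0.5595, -0.1174, 0.2527]
tcp_rot: [-0.7, 0.7, 0.102, -0.1]
ft_force: [0.7, -0.3, 0.2]
width: 0.0377
```

```bash
python3 shot.py 11 wrist scene; python3 -c "
import cv2;a=[cv2.imread(f'pics/{n}11.png') for n in ('wrist','scene')]
cv2.imwrite('pics/d11s.png',cv2.resize(a[1][230:350,150:270],None,fx=5,fy=5,interpolation=2))"
```

```text
11.07 [[0.9594, 0.0028, -0.2821, 0.5595], [0.2821, -0.0005, 0.9594, -0.1174], [0.0025, -1.0, -0.0013, 0.2527], [0.0, 0.0, 0.0, 1.0]] [ 0.73 -0.33  0.22] 0.03767201507078953 [-0.31  0.13  1.23  0.    1.78 -2.16]
```

View pics/wrist11.png

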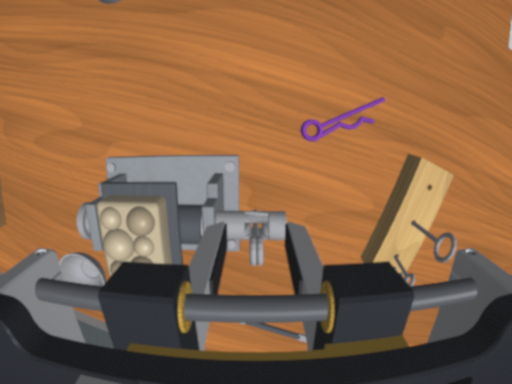

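View pics/d11s.png

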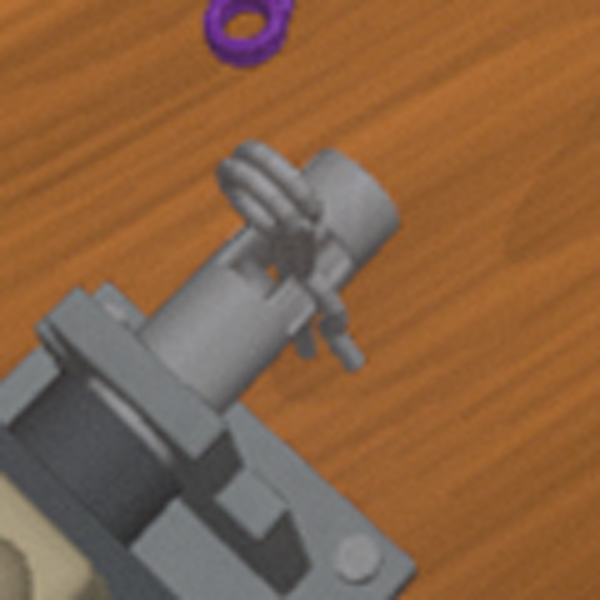

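```bash
python3 - <<'E'
from h import *;import pickle,cv2
c,T=pickle.load(open("wrist11.pkl","rb"));s,_=pickle.load(open("scene11.pkl","rb"))
cv2.imwrite("pics/d11.png",cv2.resize(c["image"][190:290,200:310,::-1],None,fx=6,fy=6,interpolation=2))
# hole from scene5/6 tool measurements: wrist6 hole
c6,T6=pickle.load(open("wrist6.pkl","rb"))
c5,T5=pickle.load(open("wrist5.pkl","rb"))
h5=T5@np.array([0,.1603,-.0367,1]);h6=T6@np.array([-.0047,.139,.0033,1]);print(h5,h6)
h=(h5+h6)[:3]/2
E=np.linalg.inv(s["extrinsics"]);K=s["intrinsics"]
def pr(p):
    q=E@np.r_[p,1];return K[0,2]+K[0,0]*q[0]/-q[2],K[1,2]+K[1,1]*-q[1]/-q[2]
ax=np.array([.9592,.2825,0]);ay=np.array([-.2825,.9592,0])
f=lambda p:tuple(np.round(((p[0]-150)*5,(p[1]-230)*5),0))
print("pin end ctr",f(pr(h+ay*.036)), "end sil",f(pr(h+ay*.036+ax*.018)),f(pr(h+ay*.036-ax*.018)))
for dz in (.056,.062,.068): print(dz,f(pr(h+[0,0,dz])))
for t in np.linspace(0,2*np.pi,8,endpoint=False): print("rim",[f(pr(h+[0,0,.062]+ax*.016*np.cos(t)+[0,0,.016*np.sin(t)]+k*ay*.007)) for k in(-1,1)])
print("tip",f(pr(h+[0,0,-.063])), "bow tip", f(pr(h+[0,0,-.034]+ax*.025)))
E
```

```text
[ 0.6122922  -0.10070666  0.08993982  1.        ] [ 0.61160384 -0.09999415  0.09051964  1.        ]
pin end ctr (np.float64(359.0), np.float64(181.0)) end sil (np.float64(401.0), np.float64(215.0)) (np.float64(318.0), np.float64(148.0))
0.056 (np.float64(256.0), np.float64(186.0))
0.062 (np.float64(254.0), np.float64(177.0))
0.068 (np.float64(251.0), np.float64(168.0))
rim [(np.float64(276.0), np.float64(229.0)), (np.float64(311.0), np.float64(193.0))]
rim [(np.float64(259.0), np.float64(202.0)), (np.float64(295.0), np.float64(166.0))]
rim [(np.float64(228.0), np.float64(170.0)), (np.float64(264.0), np.float64(135.0))]
rim [(np.float64(202.0), np.float64(154.0)), (np.float64(238.0), np.float64(119.0))]
rim [(np.float64(196.0), np.float64(162.0)), (np.float64(232.0), np.float64(128.0))]
rim [(np.float64(214.0), np.float64(188.0)), (np.float64(248.0), np.float64(154.0))]
rim [(np.float64(243.0), np.float64(218.0)), (np.float64(278.0), np.float64(184.0))]
rim [(np.float64(269.0), np.float64(235.0)), (np.float64(304.0), np.float64(200.0))]
tip (np.float64(302.0), np.float64(337.0)) bow tip (np.float64(348.0), np.float64(353.0))
```

View pics/d11.png

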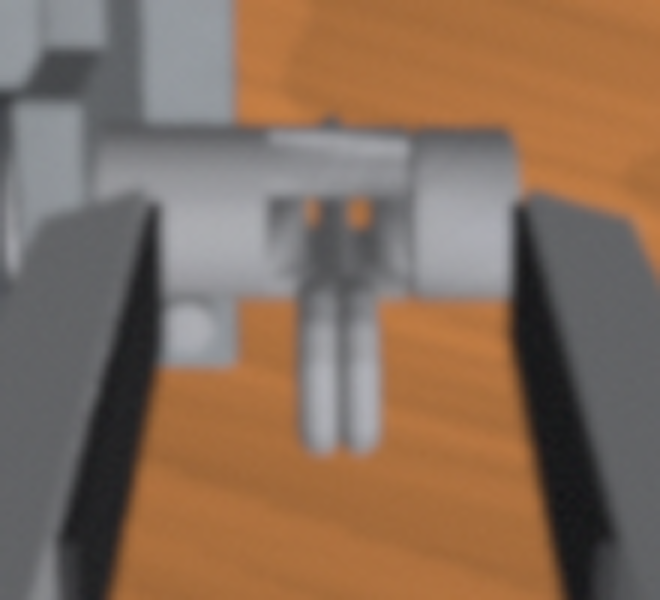

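```bash
python3 - <<'E'
from h import *;import pickle,cv2
s,_=pickle.load(open("scene11.pkl","rb"))
im=s["image"][240:320,180:240,::-1]
cv2.imwrite("pics/d11z.png",cv2.resize(im,None,fx=9,fy=9,interpolation=cv2.INTER_LANCZOS4)[:600])
E
```

```text
(no output)
```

View pics/d11z.png

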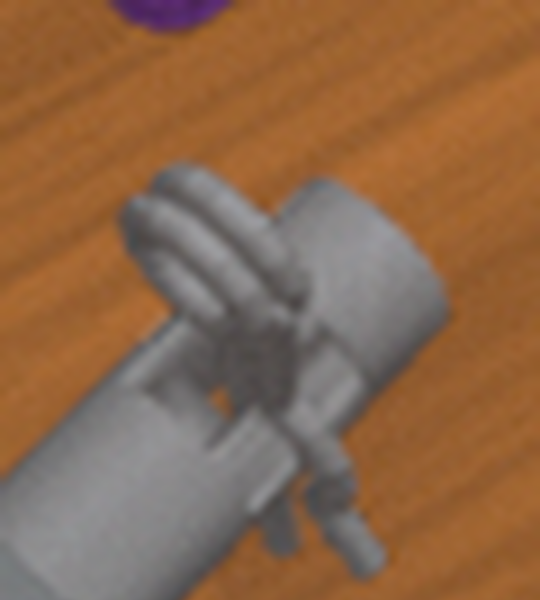

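```bash
python3 - <<'E'
from h import *;import pickle
c,T=pickle.load(open("wrist11.pkl","rb"));W=T@c["mount"];Wi=np.linalg.inv(W);K=c["intrinsics"]
def pr(p):
    q=Wi@np.r_[p,1];d=np.array([q[0],-q[1],-q[2]]);r=np.arctan2(np.hypot(d[0],d[1]),d[2]);e=d[:2]/np.hypot(*d[:2])*r
    return np.array([(K[0,2]+K[0,0]*e[0]-200)*6,(K[1,2]+K[1,1]*e[1]-190)*6])
ax=np.array([.9592,.2825,0]);ay=np.array([-.2825,.9592,0])
h=np.array([.612,-.1003,.09])
print("pin sil end",pr(h+ay*.036+ax*.018),pr(h+ay*.036-ax*.018))
for a in (0,.003,.006,.009):
  rim=np.array([pr(h+[0,0,.0615]+ax*(a+.016*np.cos(t))+[0,0,.016*np.sin(t)]) for t in np.linspace(0,6.28,60)])
  print(a,"far/near limb row",rim[:,1].max(),rim[:,1].min(),"tip row",pr(h+[0,0,-.0635]-ax*.0035)[1], pr(h+[0,0,-.0635]-ax*(.0035+a))[1])
E
```

```text
pin sil end [510.06828128 290.76070232] [515.67399263 127.9986863 ]
0 far/near limb row 431.1295079619291 247.10855482069826 tip row 101.80496617669024 101.80496617669024
0.003 far/near limb row 446.31840894921015 263.0506532408432 tip row 101.80496617669024 89.79270761947453
0.006 far/near limb row 461.3671752161521 278.87395209464995 tip row 101.80496617669024 77.73009638943483
0.009 far/near limb row 476.2756249995932 294.5773125065923 tip row 101.80496617669024 65.61792516836721
```

```bash
python3 - <<'E'
from bench import manip,sensors
print(sensors.state()["ft_force"],manip.job_done())
E
```

```text
the job is handed in; nothing more can be done
[-0.49196225 -0.0926957   0.82668417] None
```

I took the large spring cotter from the block and pushed its straight leg through the cross hole until the bow was over the pin. I then let go, backed off and handed the job in at about 11 s.

**While pushing:** The push force stayed low. As the bow passed over the pin the cotter pulled down on the gripper, and the last 1–2 mm met a firm stop at about 8 N.

**After letting go:**
- **Height:** the head is about 61–62 mm above the hole. The scene view alone gave about 61 mm, the low edge of the 61–63 mm range.
- **Bow:** it has closed round the pin.
- **Position in the hole:** the leg sits about 4 mm towards the bow side, which fits the leg resting against the hole wall.
- **Clear of the robot:** the gripper was well away from everything and the force reading was near zero.

**Where the checks disagreed:** The wrist view puts the head about 4 mm off in x and the cotter within about 1° of upright. The scene view puts the head about 6 mm off and suggests up to 2–3° of tilt. The calibration is only good to about 2 mm, so I can't say which is right.

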